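# Seat the specimen arbor in the polisher's spindle

### The arm

A 6-joint arm with a two-finger parallel gripper is mounted at the origin on the work surface. World frame = base frame: x ahead of the robot, y to its left, z up, the work surface at z = 0. Lengths are in m, angles in rad, forces in N, time in s.
With the tool pointing down it reaches from about 0.375 to 0.975 m from the base axis. Payload 3.8 kg.
Tool frame: the origin (TCP) lies midway between the tips of the shut fingers; the grasp point (between the pads) lies 19 mm behind it; z points along the fingers, y is the direction in which the jaws open and shut (so a half turn about z gives the same grasp; the last joint's range is limited). The gripper opens to 85 mm and grips with 20 to 120 N. Pads are 22 mm wide; open, the fingers measure 114 mm over their backs; the gripper's body (76 mm by 85 mm) begins 54 mm behind the grasp point. The pads swing forward as they close: fully open they stand 13 mm farther back than shut.
Start: joints at [1.146, 0.264, 1.604, -0, 1.274, -0.037], TCP at [0.255, 0.625, 0.231] pointing down, gripper open.
Joint ranges: [-2.63, 2.63], [-0.94, 2.18], [0.31, 2.57], [-1.31, 4.45], [0, 2.66], [-2.55, 2.55]. Speed limits (rad/s): [2.57, 2.57, 3.14, 3.14, 3.14, 3.14].

### API

Orientations are given as a rotation vector (axis times angle).
In Python, from workcell import bot gives the robot as it stands.
- The arm moves only by the tool drive_tool, never from a script. Its argument "deltas" is a list of rows, each an object with "hand": the opening, from 0 (shut) to 1 (fully open); "offset": the shift along the world's x, y, z in cm, a list of three; "angular": the turn, a rotation vector about the world's x, y, z in degrees, a list of three. A call has 1 to 8 rows; each row is the pose to reach, as a shift and turn from the pose commanded when the call began; what a row does not reach only later rows make up. A row lasts 1/8 s, in which the tool goes at most 62.5 mm and 10.7 degrees, less where a joint would pass 70% of its speed; a pose out of reach is approached as far as the arm can. A call with a gripper value outside its range is refused whole. The fingers move at their own pace and stop on an object; "force" is the grip in N (left out, the last holds). Time passes only in rows, so rows that repeat a pose let the fingers close. It gives the time, the measured TCP pose, the force and the opening at its end, in the units of the state.
- bot.read_state(): the state, without advancing time (a new reading comes with each control period).
- bot.read_camera(name): name is "scene" or "top"; returns a dict with "frame" (400x640x3 uint8, blue, green, red), "mtx" (3x3 intrinsics, pixels), "R" (3x3) and "t" (3): a world point X has camera coordinates R X + t. Camera axes: x right, y down, z forward; pixel columns grow to the right and rows downward; lengths in m; the calibration is good to about 2 mm. A picture is of the moment at which its call begins. There is no depth.
- bot.finish_job(): hands the job in, once; it reports no verdict.
The state is a dict: "time": time; "q": joint angles; "joint_vel": joint speeds; "joint_torque": joint torques, N m; "tool_pos": TCP position; "tcp_rot": TCP orientation; "wrist_force": force on the tool from outside, world axes, zero at the start; "torque": the same for the moment, N m; "width": opening from 0.0 (shut) to 1.0 (fully open).
Only numpy, scipy, OpenCV 4.12 (cv2) and the standard library are available. Lean on these libraries where they do the work, as an engineer would, in place of code of your own. Each camera call takes 0.05 s, during which the arm holds its last target. There are 200 camera calls.

### The job

Take the red-gripped specimen arbor out of the wooden stand, lower its tapered shank into the polishing machine's spindle, turn it by feel until its drive slots drop over the two dogs, then press it straight home until the catch snaps in and the flange lies flat on the spindle face. Be gentle: do not bear down hard while the flange rides on the dogs, and do not drop it in. Leave the plug, jar, slide box and note pad where they are, and let go of the arbor when it is home.

Things in the scene. Friction and masses are not known exactly. Their poses are not given: they have to be found in the camera images.
- arbor_grip (a point): Centre, half-way up, of the arbor's grip: a red block 30 mm (its x) by 44 mm (its y) by 44 mm high, best pinched across the 30 mm. It stands on a steel flange; on top is an amber specimen disc, 25 mm across, 6 mm high. Arbor z is up along its axis. Mass 0.36 to 0.54 kg. It starts in one of the stand's two holes, flange on the stand's top.
- arbor_flange (a point): Centre of the underside of the arbor's drive flange, on the axis, 38 mm below the grip's centre; same axes. Flange 72 mm across, 16 mm thick; two slots 16 mm wide cut through it from the rim inwards to 20 mm from the axis, at the arbor's +y and -y (symmetrical: a half turn is the same).
- arbor_tip (a point): Lower end of the arbor, on its axis, 49 mm below the flange's underside. The tapered shank is 28 mm across at the flange and 18 mm across 34 mm lower; then an 8 mm neck and a round retention knob 11 mm across, down to this point.
- nose (a point): Centre of the spindle's flat face (71 mm across, looking up, 100 mm above the bench), at the mouth of its taper socket (28.5 mm across). Its axes are those of the housing, not of the turning spindle. Home is the flange's underside on this face, axes in line. More than 60 N between arbor and machine harms the spindle.
- dogs (a point): Point on the spindle's axis level with the tops of its two drive dogs, 13 mm above the face. Dogs: dark blocks 11 mm wide, from 23 to 34 mm from the axis, opposite each other. The spindle is left turned up to 30 degrees either way from the housing's y line; this angle is not measured (axes here are the housing's). It turns stiffly (0.35 N m), so stays put under a flange sliding lightly.
- catch (a point): Point on the spindle's axis, 40 mm below its face, level with the two sprung balls that catch the arbor's knob. With the slots over the dogs, the flange is stopped by them about 8 to 9 mm above the face: the arbor's weight does not carry it on; a push of about 5 to 20 N does, and from 4 mm down the catch draws it home.
- polisher: The polishing machine, a fixed white housing 200 mm (x) by 240 mm (y) by 80 mm high, the upright spindle in its middle, its face 20 mm above the housing; blue marks on top at +y and -y show the housing's y line. Origin at the middle of its underside.
- stand: Fixed wooden stand, 90 mm (x) by 210 mm (y) by 70 mm high, origin at the middle of its underside, with two 35 mm holes at 55 mm either way along y: one holds the arbor, the other the plug.
- plug_grip (a point): Centre of the round black knob (34 mm across, 40 mm high) of the grey plastic spindle plug (flange 60 mm across, no slots) standing in the stand's other hole. Leave it.
- jar: Closed amber jar, 54 mm across, 75 mm high, origin at its underside. Leave it.
- slide_box: Blue box of slides, 80 x 100 x 34 mm, origin at its underside. Leave it.
- pad: Yellow note pad, 76 x 76 x 14 mm, origin at its underside. Leave it.
There are look-alikes about, which are no part of the job. Leave any blue, green or purple look-alike of the part that bears arbor_grip alone.

How it is judged:
By the outcome, as a careful person would: the job done as asked, in the order asked, and still so for the second after the job is handed in, with the robot touching nothing.
It also fails if it takes over 45 s, if anything falls off the work surface, if the arm or the gripper's body presses on something with over 40 N, if the wrist force passes 120 N, or if a joint passes its speed limit or range.

## Working session

There is one attempt and no reset: what is moved stays moved. The work goes in short steps, Python scripts to look and compute and a tool call to move; the robot and the scene stay as the last step left them, time stands still between calls to the robot, and variables do not carry over. Pictures are saved under pics/ and viewed, about 8 in all and at most 12, crops included, and the job is handed in when it is done.

Besides the shell and the picture viewer there is one more tool, called after "Request:" by a JSON object that holds its "fn" and its "kwargs". drive_tool: Moves the arm, as the interface text tells. Its arguments: {"type":"object","properties":{"deltas":{"type":"array"},"force":{"type":"number"}},"required":["deltas"]}

```bash
mkdir -p pics
cat > h.py <<'E'
import numpy as np, cv2
from workcell import bot
def cast(c,px,z):
    d=c["R"].T@np.linalg.inv(c["mtx"])@np.array([px[0],px[1],1.]); o=-c["R"].T@c["t"]
    return o+d*(z-o[2])/d[2]
def proj(c,X):
    p=c["mtx"]@(c["R"]@np.array(X)+c["t"]); return p[:2]/p[2]
E
python3 - <<'E'
from h import *
for n in ("scene","top"):
    c=bot.read_camera(n); cv2.imwrite(f"pics/{n}0.png",c["frame"]); np.savez(f"{n}0.npz",**c)
    print(n,(-c["R"].T@c["t"]).round(3),c["mtx"][0,0],c["R"].round(2).tolist())
s=bot.read_state();print(s)
E
```

```text
scene [0.882 0.559 1.023] 451.0940139208478 [[-0.83, 0.56, -0.0], [0.47, 0.69, -0.54], [-0.3, -0.45, -0.84]]
top [0.455 0.065 0.91 ] 391.5798201046198 [[-0.03, -1.0, -0.03], [-0.99, 0.03, -0.13], [0.13, 0.03, -0.99]]
{'time': 0.1, 'q': array([ 1.14611169e+00,  2.64697714e-01,  1.60527153e+00, -6.66960520e-06,
        1.27372173e+00, -3.68839978e-02]), 'joint_vel': array([-2.53865763e-06, -2.50233450e-04, -1.96736969e-03, -1.07600104e-03,
       -1.02814498e-04, -1.48623092e-03]), 'joint_torque': array([ 1.18214302e-03, -5.16706216e+01, -3.68591130e+01, -1.47931505e-04,
        6.38584679e-03,  1.33358935e-06]), 'tool_pos': array([0.25496501, 0.62425494, 0.23005472]), 'tcp_rot': array([-0.60525126, -3.0822538 ,  0.00321046]), 'wrist_force': array([-0.55650689, -0.55221568,  0.61191047]), 'torque': array([-0.00974344,  0.0205422 , -0.01697625]), 'width': 0.999573293835955}
```

View pics/scene0.png

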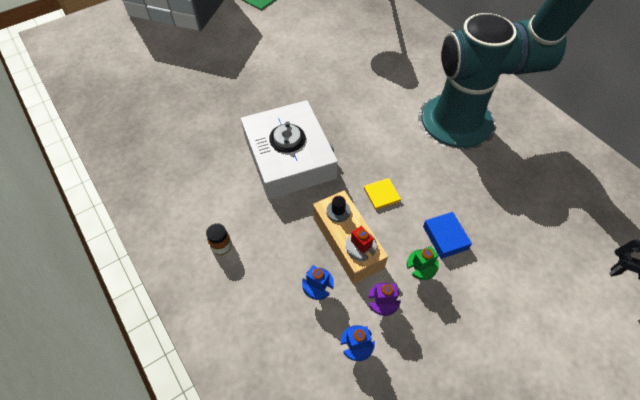

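View pics/top0.png

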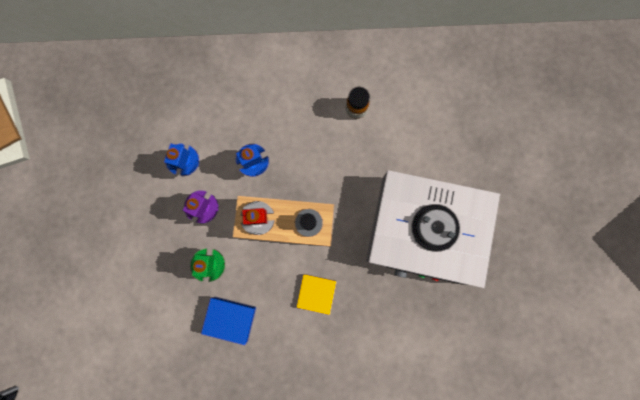

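Candidates for the arbor (top view): red (255,217) in the stand; blue (181,158) and (252,158); purple (200,207); green (208,264); black plug (308,222). By the description I choose the red one. The spindle is at (436,228). Next come a close crop and the measurements.

Run:
```python
from h import *
t=dict(np.load("top0.npz")); s=dict(np.load("scene0.npz"))
def crop(c,x,y,w,h,k): return cv2.resize(c["frame"][y:y+h,x:x+w],None,fx=k,fy=k,interpolation=cv2.INTER_CUBIC)
a=crop(t,225,190,80,60,5); b=crop(t,396,198,80,60,5); d=crop(s,320,210,80,60,5); e=crop(s,248,105,80,60,5)
cv2.imwrite("pics/c1.png",np.vstack([np.hstack([a,b]),np.hstack([d,e])]))
def mask(c,lo,hi,box):
    h=cv2.cvtColor(c["frame"],cv2.COLOR_BGR2HSV); m=cv2.inRange(h,lo,hi); z=np.zeros_like(m); x0,y0,x1,y1=box; z[y0:y1,x0:x1]=m[y0:y1,x0:x1]; return z
# housing top corners (top view), at z=.08
m=mask(t,(0,0,130),(180,60,255),(360,160,520,300))
cn=max(cv2.findContours(m,0,1)[0],key=cv2.contourArea); r=cv2.minAreaRect(cn)
bp=np.array([cast(t,p,.08)[:2] for p in cv2.boxPoints(r)]); print("housing",bp.round(4).tolist(),"c",bp.mean(0).round(4))
for n,c,bx in (("top",t,(400,190,475,265)),("scene",s,(255,105,320,165))):
    # blue marks
    m=mask(c,(100,70,60),(130,255,255),(370,170,500,290) if n=="top" else (240,100,340,200))
    for q in cv2.findContours(m,0,1)[0]:
        if cv2.contourArea(q)>1 or len(q)>3: print(n,"mark",q.reshape(-1,2).mean(0).round(1),cast(c,q.reshape(-1,2).mean(0),.08).round(4))
    m=mask(c,(0,0,0),(180,255,75),bx); q=max(cv2.findContours(m,0,1)[0],key=cv2.contourArea); el=cv2.fitEllipse(q); print(n,"ring",el,cast(c,el[0],.09).round(4),cast(c,el[0],.1).round(4))
for n,c,bx in (("top",t,(230,195,285,240)),("scene",s,(340,220,385,260))):
    m=mask(c,(0,150,60),(6,255,255),bx)|mask(c,(172,150,60),(180,255,255),bx)
    q=max(cv2.findContours(m,0,1)[0],key=cv2.contourArea); r=cv2.minAreaRect(cv2.convexHull(q)); print(n,"red",r)
    bp=[cast(c,p,.13)[:2] for p in cv2.boxPoints(r)]; print(np.round(bp,4).tolist(),np.mean(bp,0))
    m=mask(c,(7,80,60),(25,255,255),(bx[0]+8,bx[1]+5,bx[2]-8,bx[3]-5)); 
    m=mask(t,(10,80,90),(28,255,255),(225,190,340,250))
    if n=="top":
        q=max(cv2.findContours(m,0,1)[0],key=cv2.contourArea); r=cv2.minAreaRect(q); bp=np.array([cast(t,p,.07)[:2] for p in cv2.boxPoints(r)]); print("stand",bp.round(4).tolist(),bp.mean(0))
```

```text
housing [[0.3535, -0.0034], [0.6465, -0.0151], [0.6357, -0.3531], [0.3466, -0.327]] c [ 0.4956 -0.1747]
top mark [468.  234.5] [ 0.4803 -0.2338  0.08  ]
top mark [400.5 219.8] [ 0.515  -0.0952  0.08  ]
top ring ((434.7594909667969, 227.42091369628906), (45.24318313598633, 47.02055740356445), 115.23321533203125) [ 0.4965 -0.1631  0.09  ] [ 0.496  -0.1603  0.1   ]
scene mark [295.2 157.5] [ 0.5141 -0.0984  0.08  ]
scene mark [279.4 121. ] [ 0.4804 -0.2338  0.08  ]
scene ring ((286.98052978515625, 137.32286071777344), (27.96898078918457, 32.41517639160156), 91.3980484008789) [ 0.4989 -0.1627  0.09  ] [ 0.503 -0.155  0.1  ]
top red ((254.1633758544922, 216.13365173339844), (14.627046585083008, 24.179405212402344), 84.2894058227539)
[[0.5397, 0.2318], [0.5432, 0.1831], [0.5138, 0.1805], [0.5103, 0.229]] [0.52673047 0.20610973]
stand [[0.4872, 0.2658], [0.5802, 0.2574], [0.5543, 0.0422], [0.4625, 0.0535]] [0.52106101 0.15472549]
scene red ((361.25, 238.75), (24.041629791259766, 17.677669525146484), 45.0)
[[0.5603, 0.1918], [0.5175, 0.1817], [0.5126, 0.2381], [0.5544, 0.247]] [0.53621265 0.21464616]
```

View pics/c1.png

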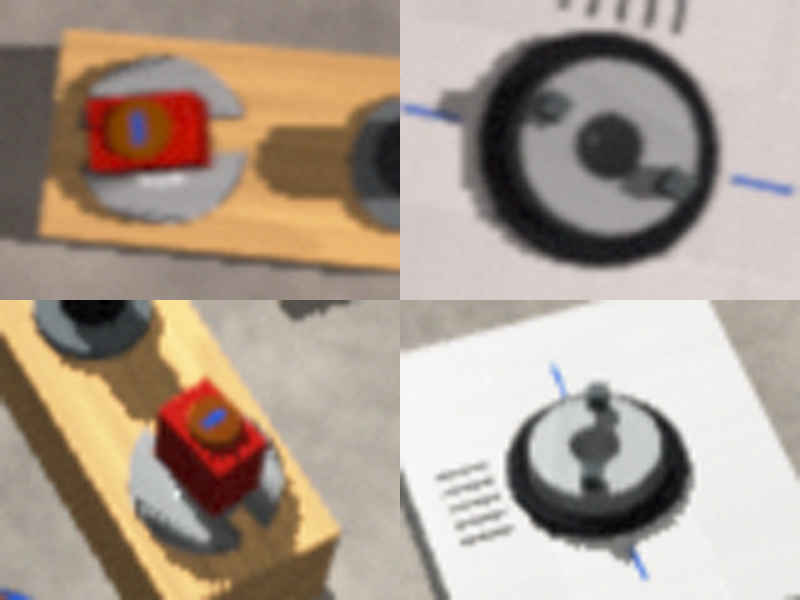

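```bash
cat >> h.py <<'E'
def tri(cs,ps):
    A=[];b=[]
    for c,p in zip(cs,ps):
        d=c["R"].T@np.linalg.inv(c["mtx"])@np.array([p[0],p[1],1.]); d/=np.linalg.norm(d); P=np.eye(3)-np.outer(d,d); A.append(P); b.append(P@(-c["R"].T@c["t"]))
    return np.linalg.solve(sum(A),sum(b))
E
python3 - <<'E'
from h import *
t=dict(np.load("top0.npz")); s=dict(np.load("scene0.npz"))
T=lambda x,y,ox,oy:(ox+x/5-.4,oy+y/5-.4)
pts={"disc":(T(138,128,225,190),T(218,120,320,210),.136),"sock":(T(208,145,396,198),T(193,143,248,105),.1),
"dog+":(T(152,105,396,198),T(193,181,248,105),.113),"dog-":(T(279,182,396,198),T(198,87,248,105),.113)}
for k,(a,b,z) in pts.items(): print(k,tri([t,s],[a,b]).round(4),cast(t,a,z)[:2].round(4),cast(s,b,z)[:2].round(4))
# face: light pixels inside ring
for n,c,ct in (("top",t,(437,227)),("scene",s,(286,133))):
    g=cv2.cvtColor(c["frame"],cv2.COLOR_BGR2GRAY)
    m=((g>110)*255).astype(np.uint8); 
    k,lab,st,ce=cv2.connectedComponentsWithStats(m)
    for i in range(1,k):
        if st[i,4]>60 and abs(ce[i]-ct).max()<8:
            q=cv2.convexHull(np.argwhere(lab==i)[:,::-1].astype(np.int32)); el=cv2.fitEllipse(q); print(n,"face",st[i].tolist(),np.round(el[0],1),np.round(el[1],1),cast(c,el[0],.1).round(4))
# grip top edges, scene corners of top face at z=.13 (crop px)
for n,c,P in (("scene",s,[(205,82),(262,140),(212,172),(157,115)]),):
    w=[cast(c,T(x,y,320,210),.13)[:2] for x,y in P]; print(np.round(w,4).tolist(),np.mean(w,0))
    for i in range(4): d=w[(i+1)%4]-w[i]; print(np.hypot(*d).round(4),np.degrees(np.arctan2(d[1],d[0])).round(1))
P=[(88,96),(206,92),(211,165),(90,172)]
w=[cast(t,T(x,y,225,190),.13)[:2] for x,y in P]; print(np.round(w,4).tolist())
for i in range(4): d=w[(i+1)%4]-w[i]; print(np.hypot(*d).round(4),np.degrees(np.arctan2(d[1],d[0])).round(1))
E
```

```text
disc [0.5277 0.2092 0.1363] [0.5281 0.2089] [0.5272 0.2094]
sock [ 0.498  -0.1649  0.1037] [ 0.4975 -0.1653] [ 0.4969 -0.1686]
dog+ [ 0.5138 -0.1418  0.1058] [ 0.5136 -0.1402] [ 0.5164 -0.1359]
dog- [ 0.4809 -0.1874  0.1174] [ 0.4812 -0.189 ] [ 0.4788 -0.1909]
top face [420, 210, 35, 35, 683] [437.4 226.9] [34.  35.1] [ 0.4968 -0.1657  0.1   ]
[[0.5177, 0.1879], [0.5147, 0.2263], [0.543, 0.2265], [0.546, 0.1894]] [0.53033209 0.20753277]
0.0384 94.5
0.0283 0.4
0.0372 -85.4
0.0283 -177.0
[[0.5422, 0.2302], [0.5425, 0.1825], [0.513, 0.1808], [0.5115, 0.2295]]
0.0477 -89.7
0.0295 -176.6
0.0487 91.8
0.0307 1.4
```

The crops show the red grip and amber disc on a steel flange in the stand, with the disc centre at top (252.6,215.6) and scene (363.6,234). The two dogs are at top (426,219) and (451,234). The arbor axis is at about (0.5275,0.209), which agrees with the hole position worked out from the stand. The spindle axis is at about (0.497,-0.166), and the dogs lie at about 56°.

Request:
{"fn": "drive_tool", "kwargs": {"deltas": [{"hand": 1, "offset": [3.4, -5.2, 0], "angular": [0, 0, -8.1]}, {"hand": 1, "offset": [6.8, -10.4, 0], "angular": [0, 0, -16.2]}, {"hand": 1, "offset": [10.2, -15.6, 0], "angular": [0, 0, -24.3]}, {"hand": 1, "offset": [13.6, -20.8, 0], "angular": [0, 0, -32.4]}, {"hand": 1, "offset": [17.0, -26.0, 0], "angular": [0, 0, -40.5]}, {"hand": 1, "offset": [20.4, -31.2, 0], "angular": [0, 0, -48.6]}, {"hand": 1, "offset": [23.8, -36.4, 0], "angular": [0, 0, -56.7]}, {"hand": 1, "offset": [27.2, -41.6, 0], "angular": [0, 0, -64.7]}], "force": 60}}

```text
time: 1.1
tool_pos: [0.5278, 0.207, 0.231]
tcp_rot: [-2.166, -2.275, 0.0]
wrist_force: [1.0, 0.2, 0.1]
width: 1.002
```

Request:
{"fn": "drive_tool", "kwargs": {"deltas": [{"hand": 1, "offset": [0, 0, -4], "angular": [0, 0, 0]}, {"hand": 1, "offset": [0, 0, -4], "angular": [0, 0, 0]}]}}

```text
time: 1.35
tool_pos: [0.5246, 0.2069, 0.1874]
tcp_rot: [-2.16, -2.275, 0.012]
wrist_force: [-0.4, -0.1, -0.1]
width: 0.995
```

Run:
```python
from h import *
from scipy.spatial.transform import Rotation as Ro
s=bot.read_state();R=Ro.from_rotvec(s["tcp_rot"]).as_matrix();print(s["time"],s["tool_pos"],R.round(3).tolist(),np.degrees(np.arctan2(R[1,1],R[0,1])),s["wrist_force"],s["torque"],s["q"])
im=[]
for n,X in (("top",[.5275,.209,.13]),("scene",[.5275,.209,.13])):
    c=bot.read_camera(n);u,v=proj(c,X).astype(int);im.append(cv2.resize(c["frame"][v-40:v+40,u-40:u+40],None,fx=5,fy=5,interpolation=2))
cv2.imwrite("pics/c2.png",np.hstack(im))
```

```text
1.35 [0.52456171 0.20693851 0.18736665] [[-0.052, 0.999, -0.008], [0.999, 0.052, -0.003], [-0.002, -0.008, -1.0]] 2.9741143255672804 [-0.42706899 -0.08177298 -0.1209022 ] [ 0.06259881 -0.04970553  0.02776045] [3.31478108e-01 9.26630826e-02 1.88730931e+00 1.85417877e-04
 1.17003610e+00 2.79488187e-01]
```

View pics/c2.png

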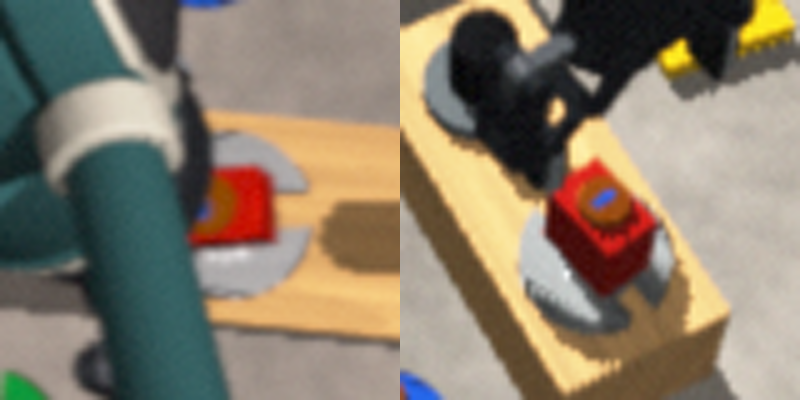

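The picture shows the jaws above the grip (scene crop, grip at (600,215)) and nothing in the way. I'll go down and close.

Request:
{"fn": "drive_tool", "kwargs": {"deltas": [{"hand": 1, "offset": [0.05, 0, -4.0], "angular": [0, 0, 0]}, {"hand": 1, "offset": [0.05, 0, -8.0], "angular": [0, 0, 0]}, {"hand": 1, "offset": [0.05, 0, -9.6], "angular": [0, 0, 0]}, {"hand": 1, "offset": [0.05, 0, -9.6], "angular": [0, 0, 0]}, {"hand": 0, "offset": [0.05, 0, -9.6], "angular": [0, 0, 0]}, {"hand": 0, "offset": [0.05, 0, -9.6], "angular": [0, 0, 0]}, {"hand": 0, "offset": [0.05, 0, -9.6], "angular": [0, 0, 0]}, {"hand": 0, "offset": [0.05, 0, -9.6], "angular": [0, 0, 0]}], "force": 60}}

```text
time: 2.45
tool_pos: [0.5289, 0.2092, 0.0966]
tcp_rot: [2.16, 2.279, 0.004]
wrist_force: [0.2, -0.2, 5.3]
width: 0.348
```

Request:
{"fn": "drive_tool", "kwargs": {"deltas": [{"hand": 0, "offset": [0, 0, 0], "angular": [0, 0, 0]}, {"hand": 0, "offset": [0, 0, 0], "angular": [0, 0, 0]}]}}

```text
time: 2.7
tool_pos: [0.5289, 0.2091, 0.0966]
tcp_rot: [2.16, 2.279, 0.003]
wrist_force: [1.3, 0.1, 5.3]
width: 0.341
```

```bash
cat >> h.py <<'E'
def st():
    from scipy.spatial.transform import Rotation as Ro
    s=bot.read_state();R=Ro.from_rotvec(s["tcp_rot"]).as_matrix();print(s["time"],s["tool_pos"].round(4),"yaw",np.degrees(np.arctan2(R[1,1],R[0,1])).round(2),"z",R[:,2].round(4),"F",s["wrist_force"].round(2),"M",s["torque"].round(3),"w",s["width"].round(3)); return s
E
python3 -c "
from h import *
st()"
```

```text
Traceback (most recent call last):
  File "h.py", line 15, in st
    s=bot.read_state();R=Ro.from_rotvec(s["tcp_rot"]).as_matrix();print(s["time"],s["tool_pos"].round(4),"yaw",np.degrees(np.arctan2(R[1,1],R[0,1])).round(2),"z",R[:,2].round(4),"F",s["wrist_force"].round(2),"M",s["torque"].round(3),"w",s["width"].round(3)); return s
                                                                                                                                                                                                                                             ^^^^^^^^^^^^^^^^
AttributeError: 'float' object has no attribute 'round'
```

Request:
{"fn": "drive_tool", "kwargs": {"deltas": [{"hand": 0, "offset": [0, 0, 0.5], "angular": [0, 0, 0]}, {"hand": 0, "offset": [0, 0, 2], "angular": [0, 0, 0]}, {"hand": 0, "offset": [0, 0, 5], "angular": [0, 0, 0]}, {"hand": 0, "offset": [0, 0, 8], "angular": [0, 0, 0]}, {"hand": 0, "offset": [0, 0, 11], "angular": [0, 0, 0]}, {"hand": 0, "offset": [0, 0, 13], "angular": [0, 0, 0]}, {"hand": 0, "offset": [0, 0, 13], "angular": [0, 0, 0]}]}}

```text
time: 3.58
tool_pos: [0.5288, 0.2092, 0.2273]
tcp_rot: [2.16, 2.279, 0.005]
wrist_force: [0.6, 0.1, -5.7]
width: 0.343
```

Request:
{"fn": "drive_tool", "kwargs": {"deltas": [{"hand": 0, "offset": [-0.2, -2.5, 0], "angular": [0, 0, -2.5]}, {"hand": 0, "offset": [-0.6, -7.5, 0], "angular": [0, 0, -7.5]}, {"hand": 0, "offset": [-1.1, -13.5, 0], "angular": [0, 0, -13.5]}, {"hand": 0, "offset": [-1.6, -19.5, 0], "angular": [0, 0, -19.5]}, {"hand": 0, "offset": [-2.1, -25.5, 0], "angular": [0, 0, -25.5]}, {"hand": 0, "offset": [-2.6, -31.5, 0], "angular": [0, 0, -31]}, {"hand": 0, "offset": [-2.9, -35.8, 0], "angular": [0, 0, -35]}, {"hand": 0, "offset": [-3.05, -37.5, 0], "angular": [0, 0, -37]}]}}

```text
time: 4.58
tool_pos: [0.4957, -0.1681, 0.2234]
tcp_rot: [-2.774, -1.47, 0.004]
wrist_force: [0.4, 0.4, -4.2]
width: 0.341
```

Request:
{"fn": "drive_tool", "kwargs": {"deltas": [{"hand": 0, "offset": [0, 0, -1], "angular": [0, 0, 0]}, {"hand": 0, "offset": [0, 0, -1], "angular": [0, 0, 0]}, {"hand": 0, "offset": [0, 0, -1], "angular": [0, 0, 0]}]}}

```text
time: 4.95
tool_pos: [0.4971, -0.1647, 0.2146]
tcp_rot: [-2.77, -1.479, 0.001]
wrist_force: [-0.2, 0.5, -5.4]
width: 0.342
```

```bash
sed -i 's/s\["width"\].round(3)/round(s["width"],3)/' h.py
python3 - <<'E'
from h import *
st()
im=[]
for n,X in (("top",[.497,-.166,.15]),("scene",[.497,-.166,.15])):
    c=bot.read_camera(n);u,v=proj(c,X).astype(int);print(n,u-40,v-40);im.append(cv2.resize(c["frame"][v-40:v+40,u-40:u+40],None,fx=5,fy=5,interpolation=2)); np.savez(f"{n}1.npz",**c)
cv2.imwrite("pics/c3.png",np.hstack(im))
E
```

```text
4.95 [ 0.4971 -0.1647  0.2146] yaw -33.81 z [-1.1e-03  8.0e-04 -1.0e+00] F [-0.15  0.55 -5.37] M [-0.02   0.027  0.04 ] w 0.342
top 404 185
scene 245 80
```

View pics/c3.png

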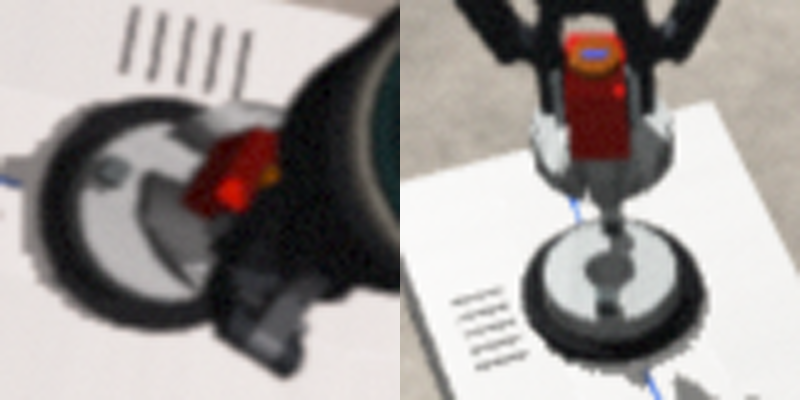

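The picture shows the arbor hanging upright over the spindle. In the scene crop the disc centre is at (595,55) and the knob at (609,235), with a front slot visible above the near dog.

Run:
```python
from h import *
s=dict(np.load("scene1.npz"));t=dict(np.load("top1.npz"))
T=lambda x,y:(245+x/5-.4,80+y/5-.4)
print("disc",cast(s,T(195,55),.254),"expected px of axis pts (crop) if axis=TCP")
for z in (.254,.248,.204,.188,.139): p=proj(s,[.4971,-.1647,z]); print(z,((p-[245,80]+.4)*5).round(0)+[400,0])
for X in ([.497,-.166,.1],): print("sock", ((proj(s,X)-[245,80]+.4)*5).round(0)+[400,0])
```

```text
disc [ 0.49432007 -0.16613521  0.254     ] expected px of axis pts (crop) if axis=TCP
0.254 [592.  59.]
0.248 [593.  68.]
0.204 [599. 134.]
0.188 [601. 156.]
0.139 [607. 223.]
sock [610. 271.]
```

Request:
{"fn": "drive_tool", "kwargs": {"deltas": [{"hand": 0, "offset": [0, -0.05, -1], "angular": [0, 0, 0]}, {"hand": 0, "offset": [0, -0.1, -2.2], "angular": [0, 0, 0]}, {"hand": 0, "offset": [0, -0.1, -3.4], "angular": [0, 0, 0]}, {"hand": 0, "offset": [0, -0.1, -4.5], "angular": [0, 0, 0]}, {"hand": 0, "offset": [0, -0.1, -5.3], "angular": [0, 0, 0]}, {"hand": 0, "offset": [0, -0.1, -5.8], "angular": [0, 0, 0]}, {"hand": 0, "offset": [0, -0.1, -5.8], "angular": [0, 0, 0]}]}}

```text
time: 5.92
tool_pos: [0.4971, -0.1671, 0.1569]
tcp_rot: [-2.772, -1.477, 0.001]
wrist_force: [-0.3, 0.0, -3.8]
width: 0.337
```

Run:
```python
from h import *
st()
c=bot.read_camera("scene");u,v=proj(c,[.497,-.166,.13]).astype(int);print(u-35,v-35)
cv2.imwrite("pics/c4.png",cv2.resize(c["frame"][v-35:v+35,u-35:u+35],None,fx=7,fy=7,interpolation=2)); np.savez("scene2.npz",**c)
```

```text
5.925 [ 0.4971 -0.1671  0.1569] yaw -33.92 z [-6.e-04  2.e-04 -1.e+00] F [-0.29  0.05 -3.81] M [ 0.054 -0.004 -0.013] w 0.337
250 91
```

View pics/c4.png

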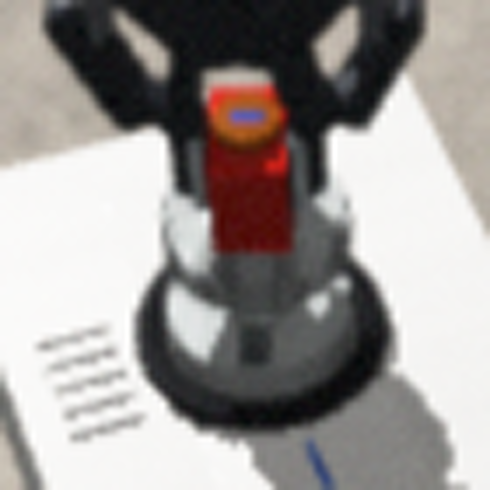

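The arbor shank is in the socket. In the crop, the front slot at about (250,270) is in line with the near dog at (255,345). I'll feel downward lightly.

Request:
{"fn": "drive_tool", "kwargs": {"deltas": [{"hand": 0, "offset": [0, 0.05, -0.6], "angular": [0, 0, 0]}, {"hand": 0, "offset": [0, 0.05, -1.1], "angular": [0, 0, 0]}, {"hand": 0, "offset": [0, 0.05, -1.5], "angular": [0, 0, 0]}, {"hand": 0, "offset": [0, 0.05, -1.7], "angular": [0, 0, 0]}, {"hand": 0, "offset": [0, 0.05, -1.8], "angular": [0, 0, 0]}, {"hand": 0, "offset": [0, 0.05, -1.9], "angular": [0, 0, 0]}, {"hand": 0, "offset": [0, 0.05, -1.9], "angular": [0, 0, 0]}]}}

```text
time: 6.85
tool_pos: [0.4979, -0.1666, 0.1387]
tcp_rot: [2.772, 1.476, 0.002]
wrist_force: [2.4, 2.4, -3.0]
width: 0.343
```

```bash
python3 -c "
from h import *
st()"
```

```text
6.85 [ 0.4979 -0.1666  0.1387] yaw -33.92 z [ 1.4e-03 -1.0e-04 -1.0e+00] F [ 2.44  2.41 -3.  ] M [ 0.348 -0.585  0.033] w 0.343
```

Request:
{"fn": "drive_tool", "kwargs": {"deltas": [{"hand": 0, "offset": [0.08, 0.06, 0], "angular": [0, 0, 0]}, {"hand": 0, "offset": [0.1, 0.08, -0.1], "angular": [0, 0, 0]}, {"hand": 0, "offset": [0.1, 0.08, -0.2], "angular": [0, 0, 0]}, {"hand": 0, "offset": [0.1, 0.08, -0.2], "angular": [0, 0, 0]}]}}

```text
time: 7.35
tool_pos: [0.4982, -0.1659, 0.1362]
tcp_rot: [2.773, 1.477, -0.0]
wrist_force: [0.9, 0.4, -3.9]
width: 0.341
```

```bash
python3 -c "
from h import *
st()"
```

```text
7.35 [ 0.4982 -0.1659  0.1362] yaw -33.92 z [-0.e+00 -2.e-04 -1.e+00] F [ 0.91  0.36 -3.89] M [-0.022 -0.326  0.009] w 0.341
```

The flange is about 3.5 mm below the dog tops with free torque, so the slots are over the dogs. I'll press on in small steps.

Request:
{"fn": "drive_tool", "kwargs": {"deltas": [{"hand": 0, "offset": [0.03, 0.02, -0.1], "angular": [0, 0, 0]}, {"hand": 0, "offset": [0.03, 0.02, -0.2], "angular": [0, 0, 0]}, {"hand": 0, "offset": [0.03, 0.02, -0.3], "angular": [0, 0, 0]}, {"hand": 0, "offset": [0.03, 0.02, -0.3], "angular": [0, 0, 0]}]}}

```text
time: 7.85
tool_pos: [0.499, -0.1661, 0.1337]
tcp_rot: [2.772, 1.476, 0.001]
wrist_force: [0.6, -1.6, -1.8]
width: 0.343
```

```bash
python3 -c "
from h import *
st()"
```

```text
7.85 [ 0.499  -0.1661  0.1337] yaw -33.91 z [ 0.0011 -0.001  -1.    ] F [ 0.63 -1.56 -1.8 ] M [-0.524 -0.233  0.033] w 0.343
```

Request:
{"fn": "drive_tool", "kwargs": {"deltas": [{"hand": 0, "offset": [0, -0.06, -0.1], "angular": [0, 0, 0]}, {"hand": 0, "offset": [0.02, -0.06, -0.2], "angular": [0, 0, 0]}, {"hand": 0, "offset": [0.02, -0.06, -0.3], "angular": [0, 0, 0]}, {"hand": 0, "offset": [0.02, -0.06, -0.3], "angular": [0, 0, 0]}]}}

```text
time: 8.35
tool_pos: [0.4993, -0.1662, 0.1317]
tcp_rot: [2.772, 1.477, 0.002]
wrist_force: [0.1, -0.5, 6.6]
width: 0.34
```

```bash
python3 -c "
from h import *
st()"
```

```text
8.35 [ 0.4993 -0.1662  0.1317] yaw -33.92 z [ 1.2e-03 -1.0e-04 -1.0e+00] F [ 0.13 -0.49  6.64] M [-0.071  0.237 -0.007] w 0.34
```

Request:
{"fn": "drive_tool", "kwargs": {"deltas": [{"hand": 0, "offset": [0, 0, -0.1], "angular": [0, 0, 0]}, {"hand": 0, "offset": [0, 0, -0.2], "angular": [0, 0, 0]}, {"hand": 0, "offset": [0, 0, -0.2], "angular": [0, 0, 0]}]}}

```text
time: 8.72
tool_pos: [0.4993, -0.1658, 0.1277]
tcp_rot: [2.773, 1.476, 0.003]
wrist_force: [5.0, 1.0, -6.2]
width: 0.342
```

```bash
python3 -c "
from h import *
st()"
```

```text
8.725 [ 0.4993 -0.1658  0.1277] yaw -33.94 z [ 1.5e-03  7.0e-04 -1.0e+00] F [ 5.    1.03 -6.17] M [ 0.059 -1.113  0.04 ] w 0.342
```

The force has reversed, so the catch is drawing the arbor in. I'll follow it down.

Request:
{"fn": "drive_tool", "kwargs": {"deltas": [{"hand": 0, "offset": [0.03, 0, -0.1], "angular": [0, 0, 0]}, {"hand": 0, "offset": [0.05, 0, -0.2], "angular": [0, 0, 0]}, {"hand": 0, "offset": [0.05, 0, -0.3], "angular": [0, 0, 0]}, {"hand": 0, "offset": [0.05, 0, -0.3], "angular": [0, 0, 0]}]}}

```text
time: 9.22
tool_pos: [0.4996, -0.1657, 0.1266]
tcp_rot: [-2.772, -1.476, -0.001]
wrist_force: [1.5, 3.8, 7.0]
width: 0.34
```

```bash
python3 -c "
from h import *
st()"
```

```text
9.225 [ 0.4996 -0.1657  0.1266] yaw -33.93 z [ 4.e-04  1.e-03 -1.e+00] F [1.47 3.82 6.96] M [ 0.778 -0.136 -0.101] w 0.34
```

The tool has stopped at the predicted home height of 0.1266. One more light press will confirm a hard stop.

Request:
{"fn": "drive_tool", "kwargs": {"deltas": [{"hand": 0, "offset": [0, 0.05, -0.1], "angular": [0, 0, 0]}, {"hand": 0, "offset": [0, 0.05, -0.3], "angular": [0, 0, 0]}, {"hand": 0, "offset": [0, 0.05, -0.3], "angular": [0, 0, 0]}]}}

```text
time: 9.6
tool_pos: [0.4997, -0.1657, 0.1265]
tcp_rot: [2.773, 1.477, 0.001]
wrist_force: [-6.5, 5.5, 24.1]
width: 0.34
```

```bash
python3 -c "
from h import *
st()"
```

```text
9.6 [ 0.4997 -0.1657  0.1265] yaw -33.93 z [ 4.e-04  1.e-04 -1.e+00] F [-6.46  5.46 24.14] M [ 0.989  1.26  -0.093] w 0.34
```

Hard stop confirmed: 24 N with no further travel. I'll relax, open and withdraw straight up.

Request:
{"fn": "drive_tool", "kwargs": {"deltas": [{"hand": 0, "offset": [0, -0.05, 0.4], "angular": [0, 0, 0]}, {"hand": 0, "offset": [0, -0.05, 0.4], "angular": [0, 0, 0]}, {"hand": 1, "offset": [0, -0.05, 0.4], "angular": [0, 0, 0]}, {"hand": 1, "offset": [0, -0.05, 0.4], "angular": [0, 0, 0]}, {"hand": 1, "offset": [0, -0.05, 0.4], "angular": [0, 0, 0]}, {"hand": 1, "offset": [0, -0.05, 0.4], "angular": [0, 0, 0]}, {"hand": 1, "offset": [0, -0.05, 0.4], "angular": [0, 0, 0]}, {"hand": 1, "offset": [0, -0.05, 0.4], "angular": [0, 0, 0]}]}}

```text
time: 10.6
tool_pos: [0.4992, -0.1663, 0.1263]
tcp_rot: [2.773, 1.477, -0.0]
wrist_force: [-0.4, -0.3, -0.1]
width: 1.003
```

Request:
{"fn": "drive_tool", "kwargs": {"deltas": [{"hand": 1, "offset": [0, 0, 1], "angular": [0, 0, 0]}, {"hand": 1, "offset": [0, 0, 4], "angular": [0, 0, 0]}, {"hand": 1, "offset": [0, 0, 8], "angular": [0, 0, 0]}, {"hand": 1, "offset": [0, 0, 12], "angular": [0, 0, 0]}, {"hand": 1, "offset": [0, 5, 14], "angular": [0, 0, 0]}, {"hand": 1, "offset": [0, 10, 14], "angular": [0, 0, 0]}, {"hand": 1, "offset": [0, 15, 14], "angular": [0, 0, 0]}, {"hand": 1, "offset": [0, 20, 14], "angular": [0, 0, 0]}]}}

```text
time: 11.6
tool_pos: [0.4993, 0.0352, 0.2675]
tcp_rot: [2.772, 1.476, 0.003]
wrist_force: [0.6, -0.2, 0.1]
width: 1.005
```

Request:
{"fn": "drive_tool", "kwargs": {"deltas": [{"hand": 1, "offset": [0, 0, 0], "angular": [0, 0, 0]}, {"hand": 1, "offset": [0, 0, 0], "angular": [0, 0, 0]}]}}

```text
time: 11.85
tool_pos: [0.4994, 0.0336, 0.2669]
tcp_rot: [2.771, 1.478, 0.001]
wrist_force: [0.6, 0.5, -0.6]
width: 0.998
```

Run:
```python
from h import *
st(); im=[]
for n in ("top","scene"):
    c=bot.read_camera(n);u,v=proj(c,[.499,-.166,.13]).astype(int);print(n,u-40,v-40)
    g=cv2.resize(c["frame"][v-40:v+40,u-40:u+40],None,fx=5,fy=5,interpolation=2); im.append(np.vstack([g,cv2.resize(c["frame"],(400,250))]))
    for z in (.166,.116,.1): print(z,((proj(c,[.4975,-.166,z])-[u-40,v-40]+.4)*5).round())
cv2.imwrite("pics/c5.png",np.hstack(im)[:600])
```

```text
11.85 [0.4994 0.0336 0.2669] yaw -33.86 z [ 7.e-04 -7.e-04 -1.e+00] F [ 0.65  0.46 -0.61] M [-0.056  0.06  -0.003] w 0.998
top 401 184
0.166 [234. 205.]
0.116 [196. 213.]
0.1 [185. 215.]
scene 245 86
0.166 [202. 156.]
0.116 [208. 221.]
0.1 [210. 241.]
```

View pics/c5.png

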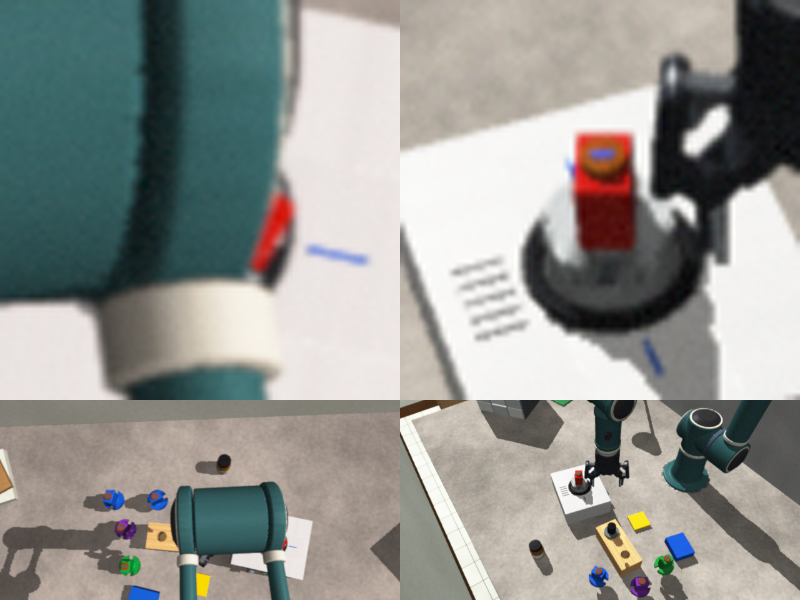

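The scene crop shows the arbor seated and clear of the gripper. The disc centre is at (603,155), against (602,156) predicted for home height, and the other objects have not moved.

```bash
python3 -c "
from workcell import bot
print(bot.finish_job())"
```

```text
the job is handed in; nothing more can be done
None
```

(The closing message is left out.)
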